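# Load the chip-tray reader

## Task

Draw the loader's carriage fully out by its red handle post, then stack every black chip tray on the bench into one pile, square and flush with the blue seat of the carriage, and put the orange cover plate squarely on top of the pile. Then push the carriage back by its handle until it clicks fully home at the reader, with the pile still square. Leave the wafer case, the jar and the solvent bottle where they are.

Things in the scene. Friction and masses are not known exactly. Their poses are not given: they have to be found in the camera images.
- loader: fixed tray loader: grey base 110 (x) x 310 (y) x 12 mm high with two steel rails along y, tops at 22 mm; origin at the centre of its underside. The carriage slides along its y axis. +y end is home: white code reader, 80 x 60 mm, 125 mm tall, near face at y = +160 mm; -y is the way out. A sprung roller by the +x rail is the detent. Nothing overhangs the pile
- carriage (a joint): how far the carriage is drawn out, m: 0 = fully home at the reader, held by the detent; 0.13 = fully out against its stop, the loading position. About 1 N of friction; stays where it is left. Pushed home, a sprung roller resists from 0.012 to 0.005, with up to about 12 N, then it snaps in to 0; drawing it out past the detent takes about 9 N
- seat (a point): centre of the top of the blue seat pad (54 x 54 mm, 3 mm proud of the aluminium carriage plate, 78 x 100 mm), 29 mm above the bench; moves with the carriage, axes parallel to the loader's. At joint 0 it lies 70 mm to +y of the loader's origin, at 0.13 60 mm to -y of it
- handle (a point): top centre of the carriage's red upright handle post, 18 x 18 mm square, sides parallel to the loader's axes, its top 80 mm above the bench and its foot at 26 mm; it stands 88 mm to loader -y of the seat's centre and moves with the carriage
- tray1: closed square chip tray, black with nine small gold chips showing on top, 54 x 54 x 11 mm, about 60 g, flat underneath and on top (no nesting); origin at the centre of its underside, z up, x and y along its edges; may be absent
- tray2: closed square chip tray, black with nine small gold chips showing on top, 54 x 54 x 11 mm, about 60 g, flat underneath and on top (no nesting); origin at the centre of its underside, z up, x and y along its edges; may be absent
- tray3: closed square chip tray, black with nine small gold chips showing on top, 54 x 54 x 11 mm, about 60 g, flat underneath and on top (no nesting); origin at the centre of its underside, z up, x and y along its edges; may be absent
- tray4: closed square chip tray, black with nine small gold chips showing on top, 54 x 54 x 11 mm, about 60 g, flat underneath and on top (no nesting); origin at the centre of its underside, z up, x and y along its edges; may be absent
- tray5: closed square chip tray, black with nine small gold chips showing on top, 54 x 54 x 11 mm, about 60 g, flat underneath and on top (no nesting); origin at the centre of its underside, z up, x and y along its edges; may be absent
- tray6: closed square chip tray, black with nine small gold chips showing on top, 54 x 54 x 11 mm, about 60 g, flat underneath and on top (no nesting); origin at the centre of its underside, z up, x and y along its edges; may be absent
- cover: orange square cover plate 54 x 54 x 9 mm with an upright steel knob in the middle, 20 mm diameter, from 9 to 31 mm above the underside; about 160 g; origin at the centre of its underside, z up, x and y along its edges
- wafer_case: bystander: white round wafer case with amber window, 64 mm diameter, 18 mm high, origin at the centre of its underside
- jar: bystander: small amber jar with green cap, 44 mm diameter, 40 mm high, origin at the centre of its underside
- solvent: bystander: white bottle with blue cap, 64 mm diameter, 160 mm tall, origin at the centre of its underside
There are look-alikes about, which are no part of the job. Leave any purple look-alike of the tray2 alone.

How it is judged:
By the outcome, as a careful person would: the job done as asked, in the order asked, and still so for the second after the job is handed in, with the robot touching nothing.
Of tray1, tray2, tray3, tray4, tray5, tray6 only 4 to 6 are there at a start; the rules pass over those that are not, and their reading is None.
At some moment in a run one of tray1, tray2, tray3, tray4, tray5, tray6, cover may be knocked a few centimetres aside while the robot is not near it.
Once in a run the grip may slacken for a moment while it holds something.
It also fails if it takes over 210 s, if anything falls off the work surface, if the arm or the gripper's body presses on something with over 40 N, if the wrist force passes 120 N, or if a joint passes its speed limit or range.

## Robot

A 6-joint arm with a two-finger parallel gripper is mounted at the origin on the work surface. World frame = base frame: x ahead of the robot, y to its left, z up, the work surface at z = 0. Lengths are in mm, angles in degrees, forces in N, time in s.
With the tool pointing down it reaches from about 275 to 825 mm from the base axis. Payload 4.9 kg.
Tool frame: the origin (TCP) lies between the finger pads; the fingertips stand 25 mm ahead of it and the grasp point (between the pads) lies 6 mm ahead of it (arm.tcp_to_tips is the distance from the TCP to the fingertips, in mm); z points along the fingers, x is the direction in which the jaws open and shut, and the axes are right-handed (so a half turn about z gives the same grasp; the last joint's range is limited). The gripper opens to 85 mm and grips with 20 to 120 N. Pads are 22 mm wide; open, the fingers measure 114 mm over their backs; the gripper's body (76 mm by 85 mm) begins 54 mm behind the grasp point. The pads swing forward as they close: fully open they stand 13 mm farther back than shut.
Start: joints at [68.4, 18.69, -11.035, 60.275, 0, 82.311], TCP at [132.225, 533.887, 256.281] pointing down, gripper open.
Joint ranges: [-152.03, 152.03], [-55.5, 102.48], [-74.3, 77.21], [-110.64, 120.58], [-84.22, 78.4], [-180, 180]. Speed limits (degrees/s): [147.25, 147.25, 180, 180, 180, 180].

## Interface

Orientations are given as a 3x3 rotation matrix whose columns are the frame's x, y, z axes.
In Python, from plant import arm gives the robot as it stands. The module is installed in compiled form; this text tells all that it offers. Calls block until the motion is done:
- arm.move_to(position, orientation): joint-space move of the TCP to a pose.
- arm.movel(position, attitude=None, speed=150, threshold=None): straight line of the TCP; attitude=None keeps the orientation; speed is the mean speed in mm/s. With threshold (N) it stops when the force on the tool has changed by that much, and returns True; else False.
- arm.set_joints(angles): joint-space move.
- arm.release() and arm.close_gripper(strength=None): open the fingers fully, or close them until they stop; strength is the grip in N (None keeps the last).
- arm.pause(seconds).
- arm.inverse_kinematics(position, orientation): joint angles nearest the present ones, or None.
- arm.get_obs(): the state.
- arm.get_image(name): name is "scene" or "top" or "wrist"; returns the picture (400x640x3 uint8, red, green, blue); there is no depth.
- arm.camera_model(name): a dict with "fx", "fy", "cx", "cy" (pixels), "dist" ([k1, k2, p1, p2, k3] as OpenCV has them; the pictures are not rectified), "R" (3x3) and "t" (3): a world point X has camera coordinates R X + t; the wrist camera has in their place "tool_from_camera" (4x4, takes a point from camera to tool coordinates, whose origin is the TCP and whose axes are the tool frame's). Camera axes: x right, y down, z forward; pixel columns grow to the right and rows downward; lengths in mm; the calibration is good to about 2 mm. A picture is of the moment at which its call begins: read the wrist's pose just before it. camera_model takes no time and is no camera call.
A pose or a line that the arm cannot do raises arm.MotionError and nothing moves.
- arm.hand_in(): hands the job in, once; it reports no verdict.
The state is a dict: "time": time; "joint_pos": joint angles; "joint_velocities": joint speeds; "effort": joint torques, N m; "tool_pos": TCP position; "eef_rot": TCP orientation; "force": force on the tool from outside, world axes, zero at the start; "torque": the same for the moment, N m; "gripper_width": finger opening in mm.
Only numpy, scipy, OpenCV 4.12 (cv2) and the standard library are available. Lean on these libraries where they do the work, as an engineer would, in place of code of your own. Each camera call takes 0.05 s, during which the arm holds its last target.

## Working session

There is one attempt and no reset: what is moved stays moved. The work goes in short steps, each a Python script; the robot and the scene stay as the last script left them, time stands still between calls to the robot, and variables do not carry over. Pictures are saved under pics/ and viewed, and the job is handed in when it is done.

```bash
ls; mkdir -p pics; python3 - <<'E'
from plant import arm
import cv2,json
for n in ["scene","top","wrist"]:
    im=arm.get_image(n); cv2.imwrite(f"pics/{n}0.png",im[:,:,::-1])
    print(n,arm.camera_model(n))
o=arm.get_obs();print(o)
E
```

```text
pics
scene {'fx': 437.241503598432, 'fy': 437.241503598432, 'cx': 323.49425393898537, 'cy': 204.43904341481502, 'dist': array([0.02882941, 0.        , 0.        , 0.        , 0.        ]), 'R': array([[ 0.15624982,  0.98769253, -0.00703275],
       [ 0.73675115, -0.12128815, -0.66519691],
       [-0.65786301,  0.09875551, -0.74663485]]), 't': array([  50.49295437, -338.91777213, 1593.07552588])}
top {'fx': 435.62743809427445, 'fy': 435.62743809427445, 'cx': 317.9551171466135, 'cy': 190.57043307931954, 'dist': array([-0.01697876,  0.        ,  0.        ,  0.        ,  0.        ]), 'R': array([[-0.004283  , -0.9996525 ,  0.02601015],
       [-0.99264908,  0.00110407, -0.12102306],
       [ 0.12095229, -0.0263373 , -0.99230887]]), 't': array([-157.05252249,  514.46667506, 1139.87955531])}
wrist {'fx': 286.7991074467247, 'fy': 286.7991074467247, 'cx': 320.35490658041164, 'cy': 202.67488268220168, 'dist': array([-0.03750472,  0.        ,  0.        ,  0.        ,  0.        ]), 'tool_from_camera': array([[ 9.99999580e-01,  1.14272875e-04,  9.09490368e-04,
        -9.90184985e-01],
     
[... 343 characters left out ...]
756177e+01,
        1.31017401e-03,  8.23103456e+01]), 'joint_velocities': array([ 0.04512436, -0.18170514,  0.18741903, -0.05260712, -0.00990555,
       -0.02905097]), 'effort': array([-4.28386111e-04, -4.43706393e+01,  2.62663347e+01,  1.04837029e-02,
       -2.16165272e-04, -1.25011830e-06]), 'tool_pos': array([132.05009524, 533.48096526, 255.66643263]), 'eef_rot': array([[ 2.40395849e-01,  9.70674796e-01, -5.26113062e-04],
       [ 9.70673991e-01, -2.40396337e-01, -1.26672010e-03],
       [-1.35604893e-03, -2.06170012e-04, -9.99999059e-01]]), 'force': array([0.08838494, 0.31152085, 0.07730741]), 'torque': array([-0.05701285, -0.02390507,  0.04418635]), 'gripper_width': 85.11803675726635}
```

View pics/scene0.png

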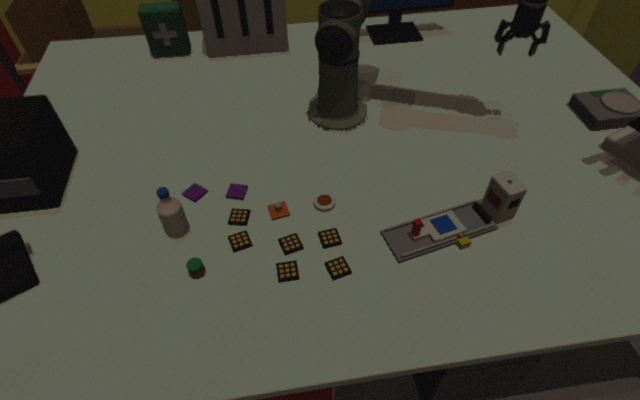

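View pics/top0.png

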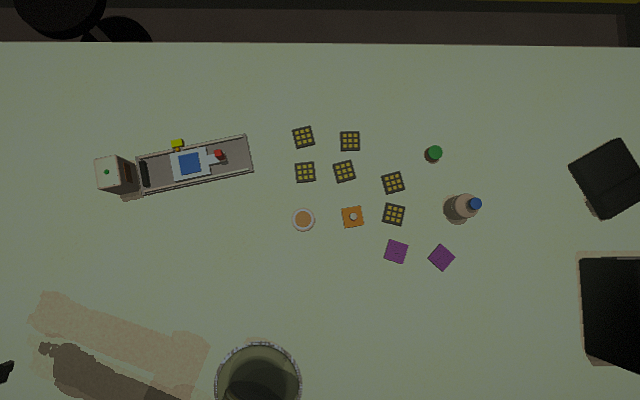

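View pics/wrist0.png

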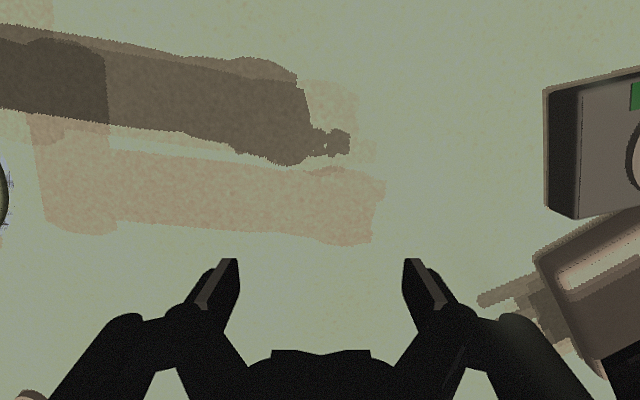

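```bash
cat > h.py <<'E'
from plant import arm
import numpy as np, cv2
def cam(name,obs=None):
    m=arm.camera_model(name)
    K=np.array([[m["fx"],0,m["cx"]],[0,m["fy"],m["cy"]],[0,0,1.]]);d=np.array(m["dist"])
    if name=="wrist":
        T=m["tool_from_camera"];R=obs["eef_rot"]@T[:3,:3];c=obs["tool_pos"]+obs["eef_rot"]@T[:3,3]
    else:
        R=m["R"].T;c=-m["R"].T@m["t"]
    return K,d,R,c
def rays(px,C):
    K,d,R,c=C
    u=cv2.undistortPoints(np.array(px,float).reshape(-1,1,2),K,d).reshape(-1,2)
    return np.c_[u,np.ones(len(u))]@R.T
def onplane(px,C,z):
    r=rays(px,C);c=C[3]
    return c+r*((z-c[2])/r[:,2:3])
def project(X,C):
    K,d,R,c=C
    X=np.array(X,float).reshape(-1,3)
    p=(X-c)@R
    return cv2.projectPoints(p.reshape(-1,1,3),np.zeros(3),np.zeros(3),K,d)[0].reshape(-1,2)
def snap(name,save=None):
    o=arm.get_obs(); im=arm.get_image(name)[:,:,::-1].copy()
    if save: cv2.imwrite(f"pics/{save}.png",im)
    return im,cam(name,o),o
def blobs(mask,amin=40):
    mask=cv2.morphologyEx(mask.astype(np.uint8)*255,cv2.MORPH_CLOSE,np.ones((5,5)))
    cs,_=cv2.findContours(mask,cv2.RETR_EXTERNAL,cv2.CHAIN_APPROX_NONE)
    return [c for c in cs if cv2.contourArea(c)>amin]
def down(a):  # tool x axis at angle a deg in world xy, pointing down
    a=np.deg2rad(a);x=np.array([np.cos(a),np.sin(a),0]);z=np.array([0,0,-1.])
    return np.c_[x,np.cross(z,x),z]
def sq(c,C,z):
    """outline square: world polygon at plane z -> centre, angle(mod 90), sizes"""
    w=onplane(c.reshape(-1,2),C,z)[:,:2].astype(np.float32)
    (cx,cy),s,a=cv2.minAreaRect(w)
    return np.array([cx,cy]),(a+45)%90-45,s
E
cat > t.py <<'E'
from h import *
im,C,o=snap("top","top1")
hsv=cv2.cvtColor(im,cv2.COLOR_BGR2HSV)
v=hsv[:,:,2].astype(int);H=hsv[:,:,0];S=hsv[:,:,1]
roi=np.zeros(v.shape,bool);roi[100:290,80:500]=1
def show(n,m,z,amin=30):
    for c in blobs(m&roi,amin):
        ce,a,s=sq(c,C,z);M=cv2.moments(c)
        print(n,"px",round(M['m10']/M['m00']),round(M['m01']/M['m00']),"w",ce.round(1),"ang",round(a,1),"size",np.round(s,1))
show("dark",v<85,11)
show("purple",(H>130)&(H<165)&(S>80),11)
show("orange",(H<20)&(S>150)&(v>100),9)
show("red",((H<6)|(H>174))&(S>120),80,10)
show("blue",(H>100)&(H<125)&(S>100),29)
cv2.imwrite("pics/top1c.png",cv2.resize(im[110:280,80:500],None,fx=1.9,fy=1.9,interpolation=cv2.INTER_CUBIC))
E
python3 t.py
```

```text
dark px 440 257 w [ 333.9 -492.4] ang -43.0 size [56.  56.2]
dark px 395 252 w [ 349.8 -368.3] ang -19.9 size [54.  54.5]
dark px 393 214 w [ 452.  -365.2] ang -13.8 size [54.7 55.6]
dark px 456 211 w [ 467.3 -549.5] ang 33.6 size [76.9 91.9]
dark px 393 182 w [ 539.2 -365.5] ang 14.4 size [55.8 55.4]
dark px 305 172 w [ 568.9 -122.9] ang 7.1 size [56.4 52.9]
dark px 344 171 w [ 571.4 -230.7] ang 15.3 size [56.3 54. ]
dark px 429 157 w [ 614.1 -471.9] ang 34.4 size [43.4 31.3]
dark px 158 177 w [587.1 237. ] ang 13.2 size [135.8 419.4]
dark px 223 141 w [653.1 105.2] ang 20.4 size [ 35.7 133.5]
dark px 350 140 w [ 657.5 -247.9] ang 0.1 size [54.2 53.5]
dark px 303 137 w [ 667.9 -118.6] ang 13.9 size [57.4 52.8]
purple px 441 257 w [ 334.3 -493.2] ang -42.6 size [52.9 52.9]
purple px 396 251 w [ 351.2 -369.4] ang -18.6 size [52.8 52.3]
orange px 352 216 w [ 445.6 -252.4] ang 11.0 size [52. 53.]
red px 219 154 w [603.6 100.4] ang 15.1 size [28.5 20.6]
blue px 476 203 w [ 480. -588.] ang -0.2 size [30.7 27.4]
blue px 189 163 w [589.6 190.5] ang 12.4 size [53.6 53.1]
```

View pics/top1c.png

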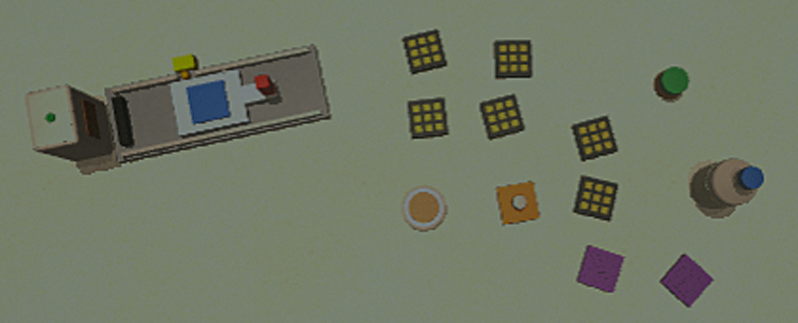

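```bash
cat > s1.py <<'E'
from h import *
p=[600,150,270]
arm.move_to(p,down(102)); arm.pause(0.3)
im,C,o=snap("wrist","w1")
print(o["tool_pos"],o["time"],o["joint_pos"].round(1))
hsv=cv2.cvtColor(im,cv2.COLOR_BGR2HSV);H,S,V=cv2.split(hsv)
for n,m,z in [("blue",(H>100)&(H<125)&(S>100),29),("red",((H<6)|(H>174))&(S>120),80)]:
    for c in blobs(m,200):
        ce,a,s=sq(c,C,z);M=cv2.moments(c);print(n,M['m10']/M['m00'],M['m01']/M['m00'],ce.round(1),round(a,2),np.round(s,1))
E
python3 s1.py
```

```text
[599.84003719 150.49032723 270.04946767] 2.6667 [ 7.2 25.6  1.4 65.8  0.  -4.8]
blue 352.05748552522743 170.87303556658395 [589.2 188.3] 12.38 [53.2 53. ]
red 279.71090670170827 177.70433639947439 [602.2 104. ] 10.11 [26.6 21.1]
```

View pics/w1.png

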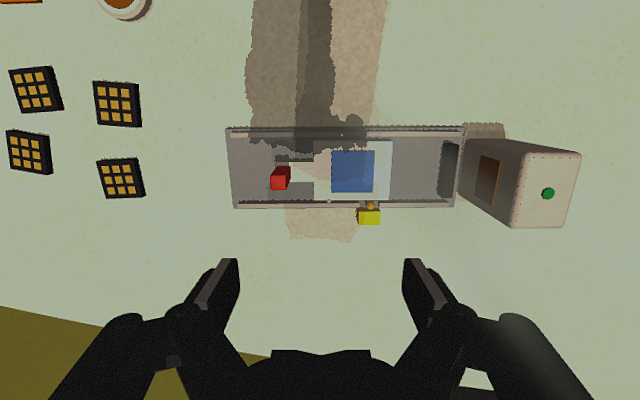

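```bash
cat > s2.py <<'E'
from h import *
th=12.38; u=np.array([-np.sin(np.deg2rad(th)),np.cos(np.deg2rad(th)),0])
h=np.array([589.2,188.3,0])-88*u
R=down(90+th)
arm.movel(h+[0,0,130],R,speed=200)
arm.movel(h+[0,0,68],R,speed=120)
arm.close_gripper(60)
o=arm.get_obs();print(o["gripper_width"],o["force"],o["tool_pos"],h)
if 14<o["gripper_width"]<23:
    st=o["tool_pos"]
    r=arm.movel(st-140*u,R,speed=60,threshold=28)
    o=arm.get_obs();print(r,(o["tool_pos"]-st)@-u,o["force"],o["gripper_width"])
im,C,o=snap("wrist","w2");print(o["time"])
E
python3 s2.py
```

```text
17.373715123798593 [-1.66433231  0.14133593  2.41277106] [608.17634589 102.45412389  68.35437364] [608.06670642 102.34624855   0.        ]
True 67.6520029078086 [-2.25139912  6.85333865  5.57849812] 17.44573910487183
6.1917
```

View pics/w2.png

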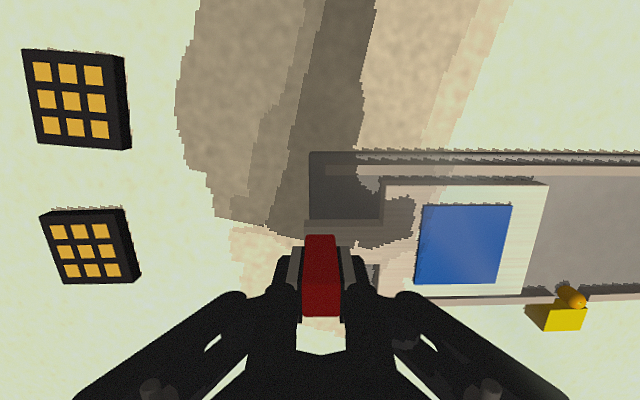

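```bash
cat > s3.py <<'E'
from h import *
th=12.38; u=np.array([-np.sin(np.deg2rad(th)),np.cos(np.deg2rad(th)),0])
h=np.array([589.2,188.3,0])-88*u
for k in range(3):
    o=arm.get_obs();st=o["tool_pos"];d=(st-h)@-u
    r=arm.movel(np.r_[(h-138*u)[:2],68.35],None,speed=40,threshold=28)
    o=arm.get_obs();print(r,(o["tool_pos"]-h)@-u,o["tool_pos"],o["force"],o["gripper_width"])
    if (o["tool_pos"]-h)@-u>128:break
im,C,o=snap("wrist","w3");print(o["time"])
E
python3 s3.py
```

```text
True 67.55744827280435 [622.77941061  36.40991556  67.99807687] [-0.86368988  7.28119729  4.05388187] 17.189855428475646
True 67.74036516628351 [622.82424835  36.23248588  67.91777261] [-1.82974706  8.6164297   3.7663007 ] 17.64034903214515
True 67.92587882770879 [622.88161489  36.05514767  67.90700219] [-0.69055884 11.40113868  5.1733083 ] 17.34764669123203
7.9833
```

View pics/w3.png

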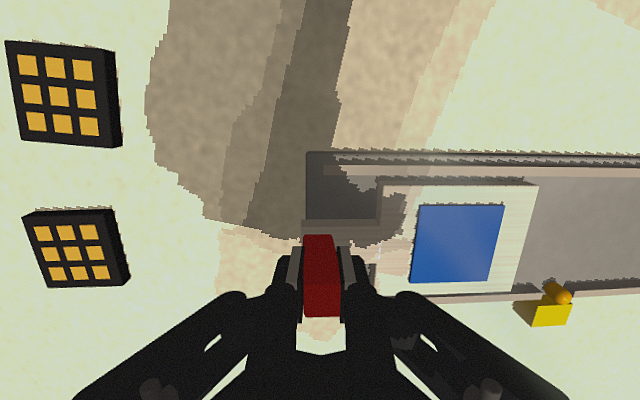

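```bash
cat > s4.py <<'E'
from h import *
th=12.38; u=np.array([-np.sin(np.deg2rad(th)),np.cos(np.deg2rad(th)),0])
arm.release()
o=arm.get_obs();arm.movel(o["tool_pos"]+[0,0,70],None,speed=150)
hd=o["tool_pos"].copy();print("handle",hd)
s=hd+88*u;print("seat by handle",s)
for k,(dx,z) in enumerate([(0,230)]):
    arm.move_to([s[0],s[1],z],down(90+th));arm.pause(0.4)
    im,C,o=snap("wrist","w4_%d"%k)
    H,S,V=cv2.split(cv2.cvtColor(im,cv2.COLOR_BGR2HSV))
    for c in blobs((H>100)&(H<125)&(S>100),800):
        ce,a,sz=sq(c,C,29);print(o["tool_pos"],ce.round(2),round(a,2),np.round(sz,1))
    # base outline ends
print(o["time"])
E
python3 s4.py
```

```text
handle [622.33798902  36.5064837   67.57391141]
seat by handle [603.4712826  122.46023515  67.57391141]
[603.38131544 121.64153436 229.14339725] [603.98 121.4 ] 13.6 [52.9 53.1]
10.2917
```

View pics/w4_0.png

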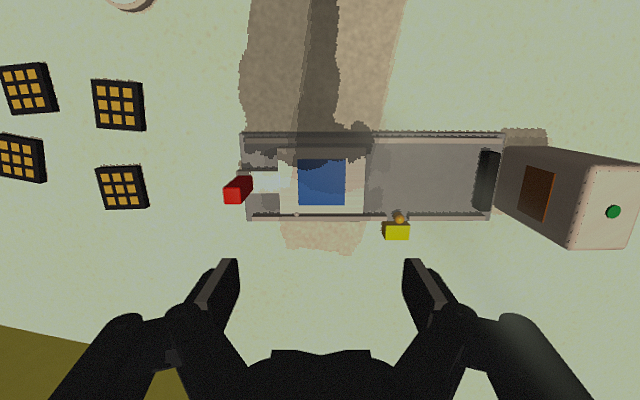

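```bash
cat > a.py <<'E'
from h import *
im=cv2.imread("pics/w4_0.png")
# need obs pose: arm unmoved
o=arm.get_obs();C=cam("wrist",o)
g=cv2.cvtColor(im,cv2.COLOR_BGR2GRAY).astype(float)
# near base edge: bottom boundary, strongest gradient rows 210-230
def rowedge(cols,r0,r1,sign,z):
    pts=[]
    for c in cols:
        d=np.diff(cv2.GaussianBlur(g,(1,5),0)[r0:r1,c])*sign
        pts.append((c,r0+d.argmax()+0.5))
    w=onplane(pts,C,z)[:,:2].astype(np.float32)
    l=cv2.fitLine(w,cv2.DIST_HUBER,0,0.01,0.01).ravel()
    res=(w-l[2:])@[-l[1],l[0]]
    print(np.rad2deg(np.arctan2(l[1],l[0]))%180-90,l[2:],np.median(abs(res)))
    return l
rowedge(list(range(255,370))+list(range(425,480)),208,230,1,0)
rowedge(list(range(255,370))+list(range(425,480)),208,230,1,22)
rowedge(range(255,480),120,142,-1,22)
b=im[:,:,0].astype(int)-im[:,:,2]
m=(b>40);m[:,:250]=0;m[:, 380:]=0
c=max(blobs(m,500),key=cv2.contourArea)
print(sq(c,C,29),c.reshape(-1,2).min(0),c.reshape(-1,2).max(0))
ap=cv2.approxPolyDP(c,6,True).reshape(-1,2);print(ap,onplane(ap,C,29)[:,:2].round(1))
cv2.imwrite("pics/w4z.png",cv2.resize(im[120:235,225:400],None,fx=4,fy=4))
E
python3 a.py
```

```text
12.645859 [642.5509  191.74867] 0.1901341
12.645866 [634.98425 186.12209] 0.17806363
12.674248 [534.8527  169.62076] 0.59465873
(array([604.1260376 , 121.89311218]), 12.373431205749512, (51.79655075073242, 53.714012145996094)) [298 160] [344 204]
[[344 160]
 [298 169]
 [299 204]
 [344 204]] [[573.4 141.3]
 [594.3  93.2]
 [634.9 102.2]
 [623.7 153.7]]
```

View pics/w4z.png

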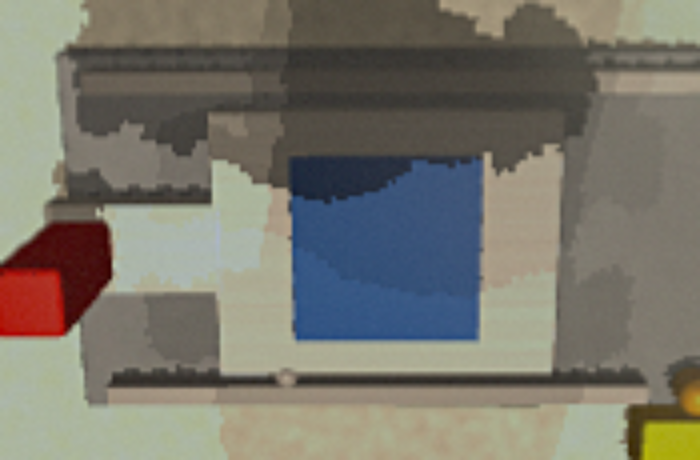

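```bash
cat >> h.py <<'E'
TH=12.65
U=np.array([-np.sin(np.deg2rad(TH)),np.cos(np.deg2rad(TH))]);E=np.array([np.cos(np.deg2rad(TH)),np.sin(np.deg2rad(TH))])
SEAT=616.0*E-13.4*U
def gold(im):
    H,S,V=cv2.split(cv2.cvtColor(im,cv2.COLOR_BGR2HSV))
    return ((H>=13)&(H<=30)&(S>110)&(V>70))
def find_tray(im,C,near,z=11,rad=45):
    """nine chips near a world point -> centre, angle, n, extent"""
    m=gold(im).astype(np.uint8)*255
    cs,_=cv2.findContours(m,cv2.RETR_EXTERNAL,cv2.CHAIN_APPROX_NONE)
    P=[];pts=[]
    for c in cs:
        if cv2.contourArea(c)<15: continue
        M=cv2.moments(c);w=onplane([[M['m10']/M['m00'],M['m01']/M['m00']]],C,z)[0,:2]
        if np.linalg.norm(w-near[:2])<rad: P.append(w);pts.append(onplane(c.reshape(-1,2),C,z)[:,:2])
    if len(P)<3: return None
    P=np.array(P,np.float32)
    (cx,cy),s,a=cv2.minAreaRect(P)
    return np.array([cx,cy]),(a+45)%90-45,len(P),np.round(s,1),P.mean(0)
E
cat > s5.py <<'E'
from h import *
n=np.array([667.9,-118.6])
arm.move_to([n[0],n[1],215],down(102.65));arm.pause(0.3)
im,C,o=snap("wrist","w5")
print(o["tool_pos"],o["time"])
for q in [(668,-119),(569,-123),(571,-231),(657,-248)]:
    print(q,find_tray(im,C,np.array(q)))
E
python3 s5.py
```

```text
[ 668.01216146 -117.18216485  215.32766899] 11.625
(668, -119) (array([ 668.99078369, -119.53150177]), 13.838132858276367, 9, array([30.6, 30.1]), array([ 669.04156, -119.51386], dtype=float32))
(569, -123) (array([ 569.5557251 , -124.31593323]), 6.954719066619873, 9, array([30.2, 30.1]), array([ 569.55835, -124.39871], dtype=float32))
(571, -231) (array([ 572.14538574, -232.59790039]), 15.098127365112305, 9, array([30.2, 30.1]), array([ 572.18085, -232.61078], dtype=float32))
(657, -248) (array([ 658.08044434, -250.03335571]), 1.7387471199035645, 9, array([30.3, 30.2]), array([ 657.95996, -249.9094 ], dtype=float32))
```

View pics/w5.png

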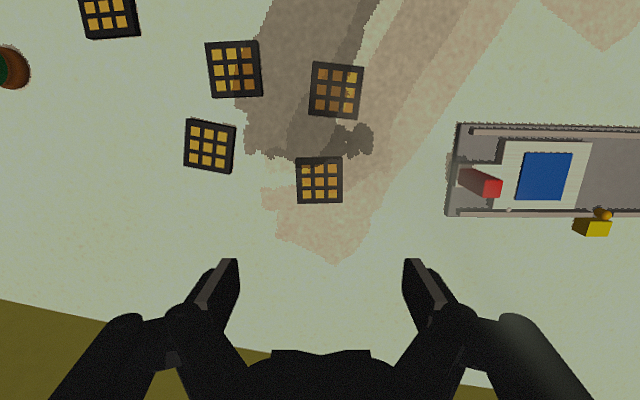

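```bash
cat > s6.py <<'E'
from h import *
c=np.array([669.0,-119.53]);a=13.84
for ang in (90+a,a):
    arm.move_to([*c,75],down(ang))
    r=arm.movel([*c,24],None,speed=120,threshold=15)
    o=arm.get_obs();print(r,o["tool_pos"],o["force"])
    arm.close_gripper(25)
    o=arm.get_obs();print(o["tool_pos"],o["force"],o["gripper_width"],o["joint_pos"][5])
    snap("wrist","w6_%d"%ang)
    arm.release()
    arm.movel([*c,75],None,speed=150)
arm.move_to([*c,215],down(102.65));arm.pause(0.3)
im,C,o=snap("wrist","w6");print(o["tool_pos"],find_tray(im,C,c),o["time"])
E
python3 s6.py
```

```text
False [ 669.86511557 -119.75755374   25.17041737] [ 0.03890352 -0.36791976 -0.48809192]
[ 669.81170798 -119.70946773   25.28237994] [-1.35110557 -0.52125702  6.3446871 ] 53.331218632918635 -30.187158713822733
False [ 669.09006096 -119.54023643   24.03776601] [ 0.29307645 -0.73095436  0.46424274]
[ 669.8134932  -119.73772636   25.20950007] [-0.99064925  0.5464147   4.90496849] 53.38554738621604 59.810724333571834
[ 668.88322083 -119.48196265  214.66524964] (array([ 670.3951416 , -120.53552246]), 13.527079582214355, 9, array([30.5, 30.2]), array([ 670.3524 , -120.56642], dtype=float32)) 19.2583
```

View pics/w6_103.png

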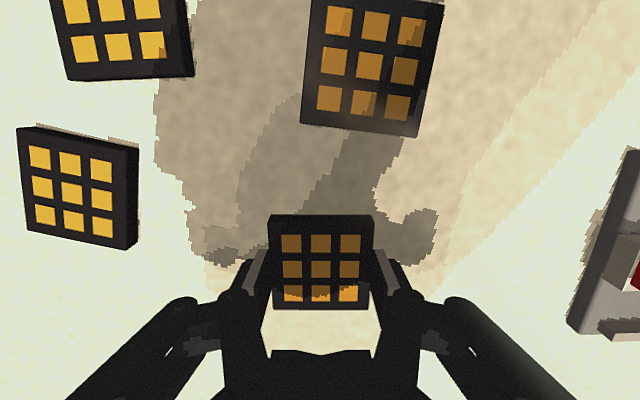

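```bash
cat >> h.py <<'E'
SEAT=615.3*E-12.9*U
BIAS=1.07*U-0.68*E   # add to wrist measurements at hover with tool angle 102.65
HOV=102.65
def measure(near,tag,z=11,hz=215):
    arm.move_to([near[0],near[1],hz],down(HOV));arm.pause(0.25)
    im,C,o=snap("wrist",tag);f=find_tray(im,C,near,z,rad=48)
    print(tag,f,o["time"]); return f
def pick(c,a,zg=26,grip=40):
    """jaws at 90+a"""
    arm.move_to([*c,85],down(90+a))
    r=arm.movel([*c,zg],None,speed=120,threshold=15)
    arm.close_gripper(grip)
    o=arm.get_obs();print("pick",r,o["tool_pos"].round(1),o["force"].round(1),round(o["gripper_width"],1))
    ok=o["gripper_width"]>45
    arm.movel([*c,zg+60],None,speed=150)
    return ok
def place(n,zg=26,zsafe=150,xy=None):
    z=29+11*n; xy=SEAT if xy is None else xy
    arm.move_to([*xy,max(zsafe,z+zg+40)],down(HOV))
    o=arm.get_obs();print("carry w",round(o["gripper_width"],1))
    if o["gripper_width"]<45: print("LOST");return False
    arm.movel([*xy,z+zg+15],None,speed=200)
    r=arm.movel([*xy,z+zg+0.5],None,speed=25,threshold=12)
    arm.pause(0.2)
    o=arm.get_obs();print("place",r,o["tool_pos"].round(1),o["force"].round(1),round(o["gripper_width"],1))
    arm.release()
    arm.movel([*xy,z+zg+50],None,speed=200)
    return True
def check(n,tag):
    """look at pile whose top is tray n (0-based)"""
    zt=29+11*(n+1)
    arm.move_to([*SEAT,zt+200],down(HOV));arm.pause(0.25)
    im,C,o=snap("wrist",tag);f=find_tray(im,C,SEAT,zt,rad=40)
    if f is None: print(tag,"no tray");return None
    d=f[0]+BIAS-SEAT
    print(tag,"offset E,U",round(d@E,2),round(d@U,2),"ang",round(f[1]-TH,2),f[2],f[3],o["time"])
    return d
E
cat > s7.py <<'E'
from h import *
if pick(np.array([669.3,-119.6]),13.84) and place(0): check(0,"p0")
E
python3 s7.py
```

```text
pick False [ 670.2 -119.8   27.4] [-0.8 -0.1  6.3] 52.5
carry w 52.4
place True [603.2 122.2  56.4] [-0.5 -1.   5.5] 52.1
p0 offset E,U -0.89 0.14 ang 0.22 9 [29.8 30.5] 25.5083
```

View pics/p0.png

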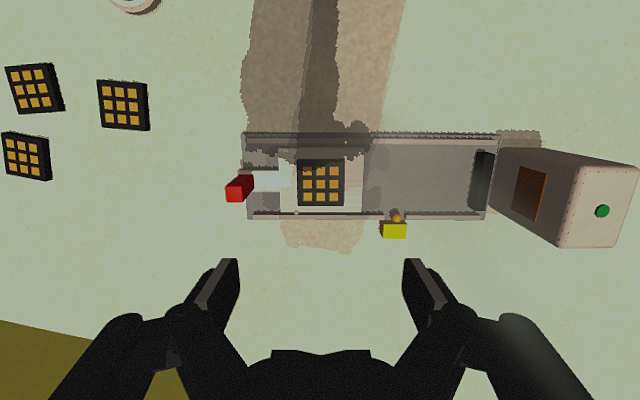

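```bash
python3 -c "
import cv2;im=cv2.imread('pics/p0.png');cv2.imwrite('pics/p0z.png',cv2.resize(im[125:230,225:400],None,fx=4,fy=4,interpolation=cv2.INTER_NEAREST))"
```

```text
(no output)
```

View pics/p0z.png

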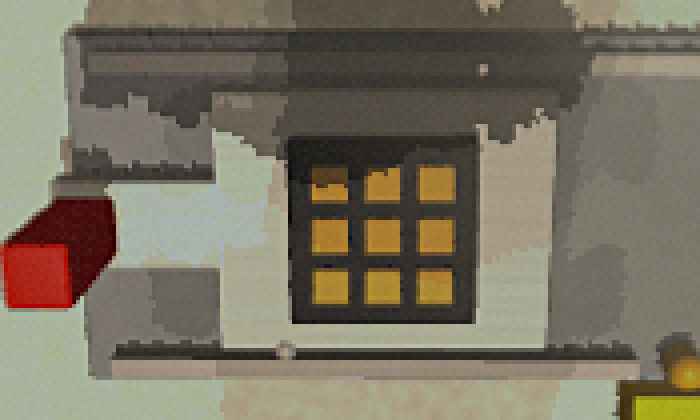

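```bash
cat >> h.py <<'E'
def pinch(n,ang,off=np.zeros(2),zg=26,grip=25):
    z=29+11*n;c=SEAT+off
    arm.move_to([*c,z+zg+40],down(ang))
    arm.movel([*c,z+zg+0.5],None,speed=120,threshold=15)
    arm.pause(0.2)
    arm.close_gripper(grip);o=arm.get_obs();print("pinch",o["tool_pos"].round(2),round(o["gripper_width"],1))
    arm.release();arm.movel([*c,z+zg+45],None,speed=200)
E
python3 - <<'E'
from h import *
print(SEAT,SEAT@E,SEAT@U)
pinch(0,TH,0.4*E)
check(0,"p0b")
E
```

```text
[603.18925586 122.16063858] 615.2999999999998 -12.899999999999997
pinch [603.86 122.27  56.09] 53.2
p0b offset E,U 0.35 0.2 ang 0.24 9 [30.4 30.4] 30.4917
```

```bash
sed -i 's/^SEAT=615.3\*E/SEAT=615.6*E/' h.py; cat > s8.py <<'E'
import sys
from h import *
k=int(sys.argv[1]);near=np.array([float(sys.argv[2]),float(sys.argv[3])])
f=measure(near,"m%d"%k)
if f is None or f[2]!=9 or abs(f[3]-30.3).max()>1: raise SystemExit("bad measure")
if pick(f[0]+BIAS,f[1]) and place(k): check(k,"p%d"%k)
E
python3 s8.py 1 569.5 -124.3
```

```text
m1 (array([ 569.70257568, -124.47259521]), 6.921390533447266, 9, array([30.1, 30.1]), array([ 569.681  , -124.46453], dtype=float32)) 31.775
pick False [ 569.6 -123.8   27.3] [-0.4 -0.7  4.9] 52.2
carry w 52.8
place True [603.4 122.3  67.3] [-0.4  0.8  6.5] 52.3
p1 offset E,U -0.86 0.13 ang 0.07 9 [29.7 30.3] 37.975
```

```bash
sed -i 's/place(k)/place(k,xy=SEAT+0.6*E)/' s8.py; python3 - <<'E'
from h import *
pinch(1,TH,0.1*E)
check(1,"p1b")
E
python3 s8.py 2 658.1 -250
```

```text
pinch [603.83 122.3   67.09] 52.7
p1b offset E,U -0.14 0.16 ang -0.03 9 [29.4 30.4] 42.9667
m2 (array([ 658.01873779, -250.13500977]), 1.3868443965911865, 9, array([30.1, 30. ]), array([ 658.0306 , -250.11694], dtype=float32)) 44.675
pick False [ 658.  -249.7   27.5] [-0.9  0.2  5.2] 52.2
carry w 52.4
place True [604.1 122.4  78.5] [-1.4  1.2  4.7] 52.3
p2 offset E,U -0.01 0.15 ang -0.13 9 [30.5 30.2] 51.225
```

View pics/p2.png

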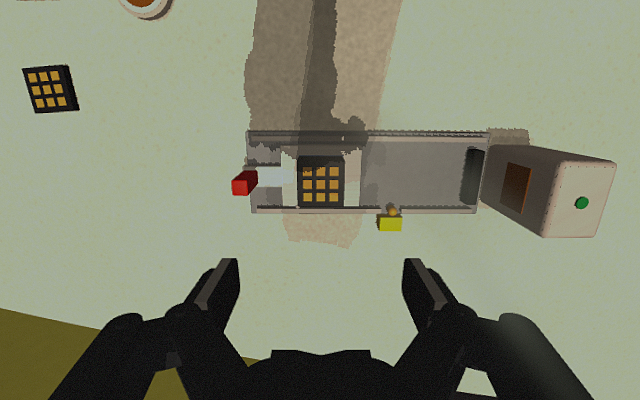

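Three trays stacked: the pile is square on the seat at (321,182) and the next tray is at (50,88). I'll go on with the remaining three.

```bash
python3 s8.py 3 572.1 -232.6
```

```text
m3 (array([ 572.2008667 , -232.56387329]), 15.236457824707031, 9, array([30.2, 30.3]), array([ 572.11694, -232.55566], dtype=float32)) 52.875
pick False [ 572.1 -232.1   27.4] [-1.3  0.4  6. ] 52.3
carry w 52.4
place True [604.  122.4  89.3] [-0.5  0.2  4.8] 52.2
p3 offset E,U -0.01 0.2 ang -0.62 9 [30.7 30.1] 59.3167
```

```bash
python3 s8.py 4 539.5 -366.5
```

```text
m4 (array([ 540.17474365, -368.39938354]), 15.7037935256958, 9, array([30.3, 30.1]), array([ 540.2241, -368.4461], dtype=float32)) 61.425
pick False [ 540.  -368.1   27.4] [-1.1  0.1  6. ] 52.4
carry w 52.3
place True [604.1 122.4 100.4] [-0.8  0.   4.8] 52.3
p4 offset E,U 0.18 0.08 ang -0.0 9 [30.2 30.3] 68.2667
```

```bash
python3 s8.py 5 452.5 -367
```

```text
m5 (array([ 452.64004517, -367.9979248 ]), -14.069816589355469, 9, array([30.1, 30.1]), array([ 452.63428, -368.05875], dtype=float32)) 70.4417
pick False [ 452.3 -367.7   27.3] [-1.3  1.3  5.4] 52.5
carry w 52.6
place True [604.  122.4 111.3] [-0.6 -0.3  5.9] 52.6
p5 offset E,U 0.05 0.09 ang -0.0 9 [30.4 30.3] 77.2917
```

```bash
cat > s9.py <<'E'
from h import *
c=np.array([445.6,-252.4])
arm.move_to([*c,215],down(HOV));arm.pause(0.25)
im,C,o=snap("wrist","c0");print(o["time"],o["tool_pos"])
H,S,V=cv2.split(cv2.cvtColor(im,cv2.COLOR_BGR2HSV))
for b in blobs((H<20)&(S>150)&(V>60),300):
    print(sq(b,C,9),sq(b,C,0)[0],cv2.boundingRect(b))
p=project([*c,9],C)[0].astype(int)
cv2.imwrite("pics/c0z.png",cv2.resize(im[max(0,p[1]-50):p[1]+50,p[0]-60:p[0]+60],None,fx=6,fy=6,interpolation=cv2.INTER_NEAREST))
print(p)
E
python3 s9.py
```

```text
79.125 [ 446.12953964 -251.85132504  215.0781166 ]
(array([ 445.14196777, -254.79760742]), 9.726149559020996, (53.73946762084961, 53.32293701171875)) [ 447.34454346 -254.3429718 ] (296, 155, 48, 48)
[320 180]
```

View pics/c0z.png

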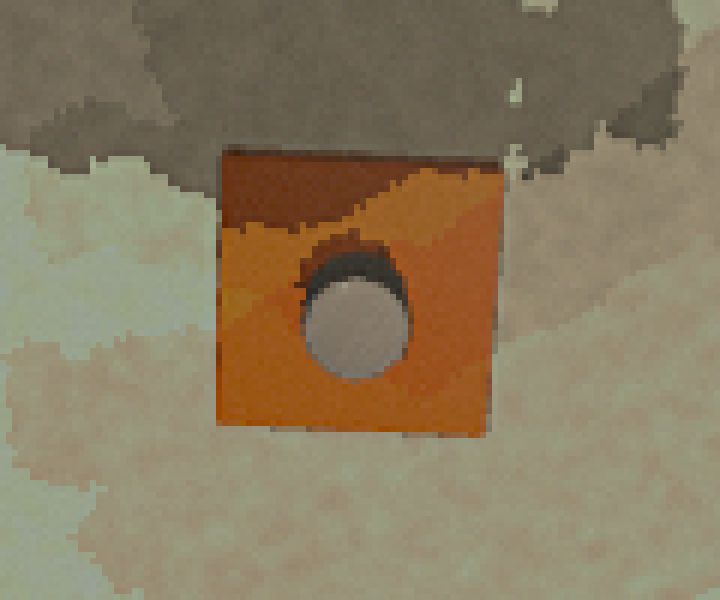

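View pics/c0.png

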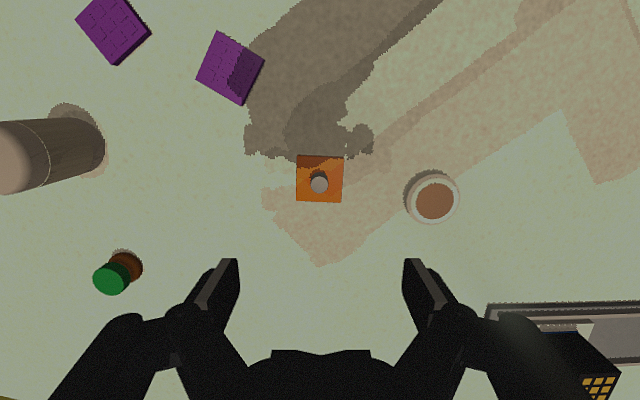

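```bash
cat > s10.py <<'E'
from h import *
o=arm.get_obs();C=cam("wrist",o)
k=onplane([[319.3,184.7]],C,31)[0,:2];print("knob",k+BIAS,"plate",np.array([445.14,-254.8])+BIAS)
c=np.array([445.14,-254.8])+BIAS
if np.linalg.norm(k+BIAS-c)<2.5 and pick(c,9.7): print(place(6,xy=SEAT+0.6*E),)
zt=29+66+9
arm.move_to([*SEAT,zt+200],down(HOV));arm.pause(0.25)
im,C,o=snap("wrist","c1")
H,S,V=cv2.split(cv2.cvtColor(im,cv2.COLOR_BGR2HSV))
for b in blobs((H<20)&(S>150)&(V>60),600):
    ce,a,s=sq(b,C,zt);d=ce+BIAS-SEAT;print(d@E,d@U,a-TH,s,cv2.boundingRect(b),o["time"])
cv2.imwrite("pics/c1z.png",cv2.resize(im[120:240,225:400],None,fx=4,fy=4,interpolation=cv2.INTER_NEAREST))
E
python3 s10.py
```

```text
knob [ 444.62616655 -253.28937803] plate [ 444.24218186 -253.90488962]
pick False [ 444.8 -254.3   27.2] [-1.5  1.3  6.1] 52.3
carry w 51.8
place True [604.  122.3 122.2] [-0.5  0.   5.8] 52.3
True
-0.6559138428747554 0.05765774513896878 -0.007728958129883168 (53.830596923828125, 53.321937561035156) (297, 160, 48, 47) 85.65
```

View pics/c1z.png

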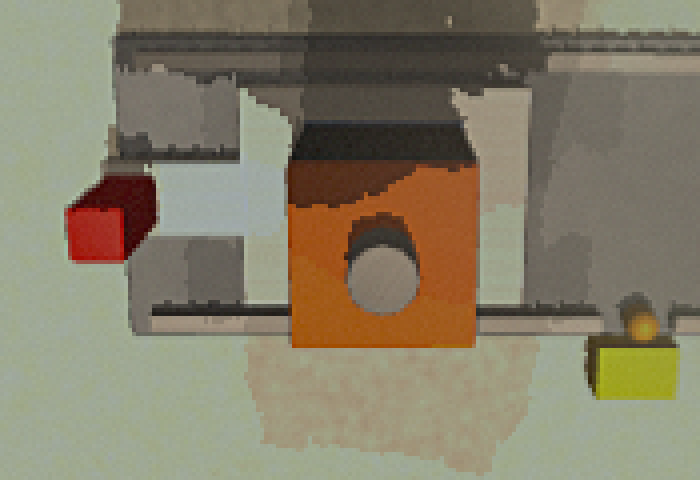

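```bash
cat > s11.py <<'E'
from h import *
im,C,o=snap("top","top2");im2,_,_=snap("scene","sc2")
cv2.imwrite("pics/sc2z.png",cv2.resize(im2[160:290,150:540],None,fx=2,fy=2,interpolation=cv2.INTER_CUBIC))
u3=np.r_[U,0];s3=np.r_[SEAT,0]
arm.close_gripper(40)
p=s3-130*u3
arm.move_to(p+[0,0,160],down(HOV))
arm.movel(p+[0,0,66],None,speed=120,threshold=15)
r=arm.movel(s3-105*u3+[0,0,66],None,speed=20,threshold=6)
o=arm.get_obs();print(r,(o["tool_pos"]-s3)@u3,o["force"].round(1),o["time"],o["gripper_width"])
snap("wrist","push0")
E
python3 s11.py
```

```text
False -105.00894728611988 [ 0.9 -0.5  0.9] 89.7 -0.07024421568801653
```

View pics/push0.png

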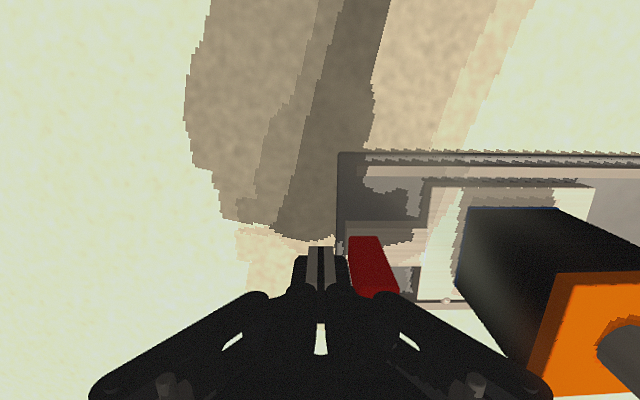

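View pics/sc2z.png

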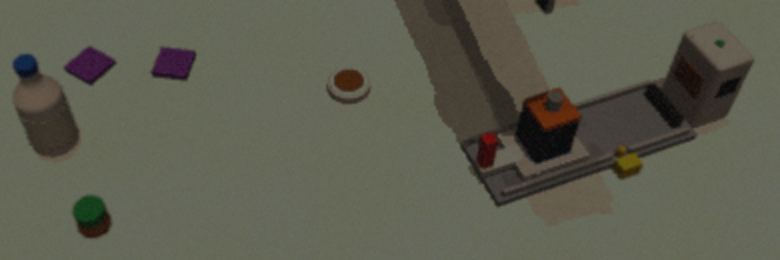

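View pics/top2.png

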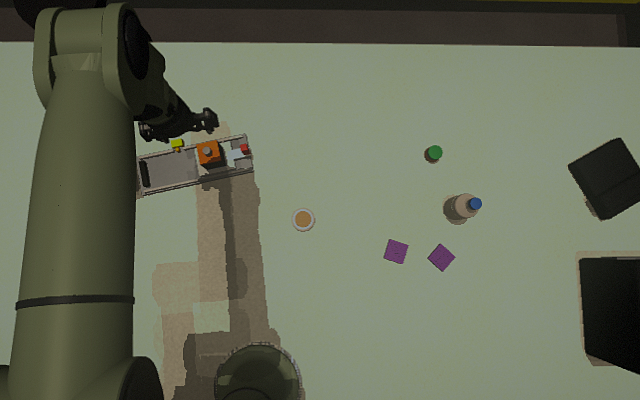

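```bash
cat > s12.py <<'E'
from h import *
u3=np.r_[U,0];s3=np.r_[SEAT,0]
def go(t,v,th):
    r=arm.movel(s3+t*u3+[0,0,66],None,speed=v,threshold=th)
    o=arm.get_obs();print(r,round((o["tool_pos"]-s3)@u3,2),o["force"].round(1),round(o["time"],1));return r
go(-95,15,8)
r=go(0,35,10)
snap("wrist","push1")
E
python3 s12.py
```

```text
False -94.69 [0.1 1.4 1. ] 90.6
False -0.03 [ 1.2 -0.6  1.5] 93.4
```

View pics/push1.png

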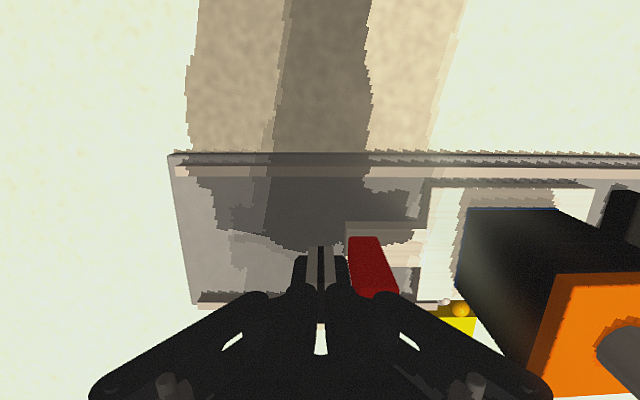

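```bash
sed -i '/^go(-95/,$d' s12.py; cp s12.py s13.py; cat >> s13.py <<'E'
r=go(31,12,22)
arm.pause(0.3)
snap("wrist","push2")
o=arm.get_obs();print((o["tool_pos"]-s3)@u3,o["force"])
E
python3 s13.py
```

```text
True 18.68 [-0.6 -3.   4.9] 95.3
18.63524630081763 [-0.50881201 -2.75012229  4.70788677]
```

View pics/push2.png

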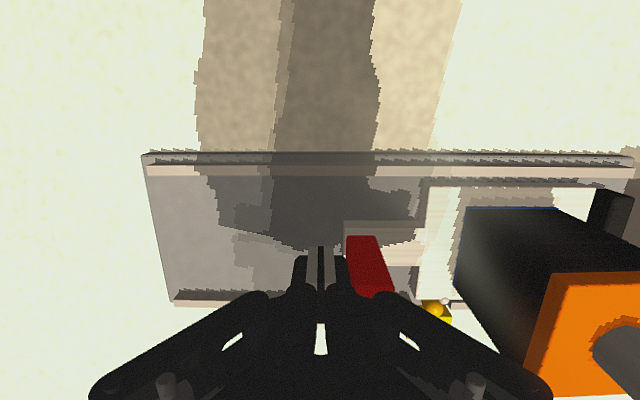

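```bash
cp s12.py s14.py; cat >> s14.py <<'E'
r=go(31,12,30)
arm.pause(0.3)
snap("wrist","push3")
o=arm.get_obs();print((o["tool_pos"]-s3)@u3,o["force"])
# back off, look
arm.movel(o["tool_pos"]-25*u3,None,speed=80)
arm.movel(arm.get_obs()["tool_pos"]+[0,0,110],None,speed=200)
h=s3+130*u3
arm.move_to(h+[0,0,304],down(HOV));arm.pause(0.25)
im,C,o=snap("wrist","f1");zt=104
H,S,V=cv2.split(cv2.cvtColor(im,cv2.COLOR_BGR2HSV))
for b in blobs((H<20)&(S>150)&(V>60),600):
    ce,a,s=sq(b,C,zt);d=ce+BIAS-SEAT;print(d@E,d@U,a-TH,s,cv2.boundingRect(b),o["time"])
E
python3 s14.py
```

```text
True 18.9 [-0.3 -3.   3.9] 96.5
18.90064658622192 [-0.00963276 -1.94824598  5.7596336 ]
0.07780335027346737 127.57160116525368 -0.10018291473388707 (53.92133331298828, 58.36189270019531) (294, 160, 52, 47) 99.0667
```

View pics/f1.png

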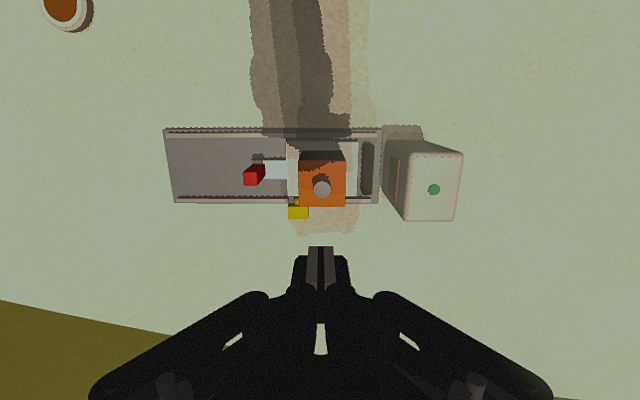

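```bash
cat > s15.py <<'E'
from h import *
im,C,o=snap("wrist","f2");zt=104
H,S,V=cv2.split(cv2.cvtColor(im,cv2.COLOR_BGR2HSV))
m=(H<20)&(S>150)&(V>60);m[197:,:300]=0
m=cv2.morphologyEx(m.astype(np.uint8),cv2.MORPH_OPEN,np.ones((5,5)))>0
for b in blobs(m,600):
    ce,a,s=sq(b,C,zt);d=ce+BIAS-SEAT;print(d@E,d@U,a-TH,s,cv2.boundingRect(b),o["time"])
cv2.imwrite("pics/f2z.png",cv2.resize(im[115:230,155:400],None,fx=3.2,fy=3.2,interpolation=cv2.INTER_CUBIC))
# move arm away low side for a scene view
arm.move_to([560,-60,330],down(90));arm.pause(0.2)
s,_,o=snap("scene","f3");cv2.imwrite("pics/f3z.png",cv2.resize(s[160:270,370:540],None,fx=4,fy=4,interpolation=cv2.INTER_CUBIC));print(o["time"])
t,_,_=snap("top","f4");cv2.imwrite("pics/f4z.png",cv2.resize(t[110:280,80:500],None,fx=1.9,fy=1.9,interpolation=cv2.INTER_CUBIC))
E
python3 s15.py
```

```text
0.5006787384285565 130.18174116409637 -0.21683731079101598 (54.00708770751953, 53.02841567993164) (298, 160, 48, 47) 99.1167
100.55
```

View pics/f2z.png

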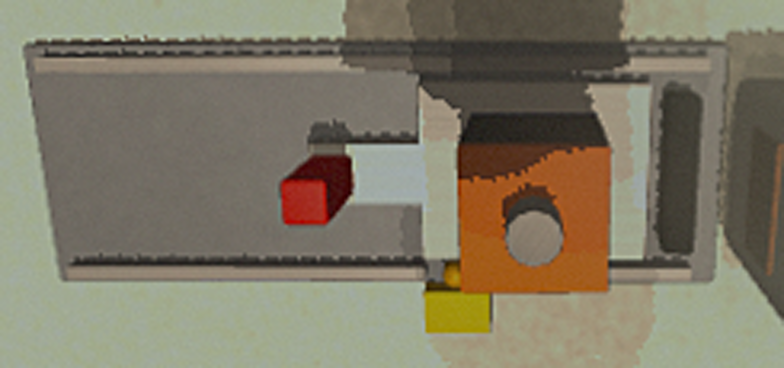

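View pics/f3z.png

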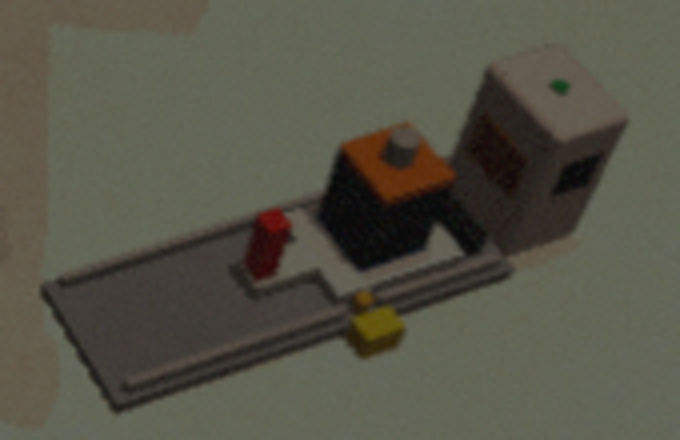

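View pics/f4z.png

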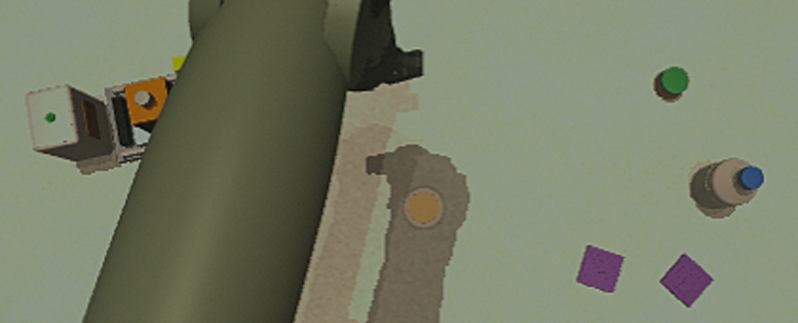

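```bash
python3 -c "
from plant import arm
arm.hand_in(); print(arm.get_obs()['time'])"
```

```text
the job is handed in; nothing more can be done
the job is handed in; nothing more can be done
```

I handed the job in at about 101 s of the 210 s allowed; the call reported no verdict.

- **Carriage out:** It was already part-way out at the start. I drew it out by the red handle until it stopped; the loader base in the picture put the seat 60 mm to -y, which is fully out.
- **Pile:** All six black trays are in one pile on the blue seat. As each went on, it measured within about 0.4 mm and 0.6° of the seat. The first two lay about 0.9 mm off when first placed, so I pinched them square before going on.
- **Cover:** It sits on top, about 0.7 mm off centre when placed and well squared.
- **Carriage home:** I pushed it by the handle until it hit the hard stop, and a second, harder push moved it only 0.2 mm. The cover's travel then measured 130.2 mm against the 130 mm needed. Its offset was 0.5 mm and 0.2°, and the pile still looked straight in the last pictures.
- **Left alone:** The wafer case, jar, solvent bottle and the two purple look-alikes were not touched and appear unmoved.

**Checks that disagreed:**
- The wrist camera was about 1 mm off against the mechanical pinch, so I corrected for it.
- The first cover reading after the push, 127.6 mm, took in part of the detent. The 130.2 mm figure comes from the same view with the detent cut out.

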